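# Stack the disc cases in the banding jig, index the clamp three clicks and hold

## Robot

A 7-joint arm with a two-finger parallel gripper is mounted at the origin on a cart in front of the work surface, level with it; the furniture and walls round the work are solid. World frame = base frame: x ahead of the robot, y to its left, z up, the work surface at z = 0. Lengths are in m, angles in degrees, forces in N, time in s.
With the tool pointing down it reaches from about 0.4 to 0.9 m from the base axis. Payload 5.6 kg.
Tool frame: the origin (TCP) lies between the finger pads, 19 mm behind the fingertips; this is the grasp point; z points along the fingers, x is the direction in which the jaws open and shut, and the axes are right-handed (so a half turn about z gives the same grasp; the last joint's range is limited). The gripper opens to 92 mm and grips with 3 to 60 N. Pads are 20 mm wide; open, the fingers measure 128 mm over their backs; the gripper's body (75 mm by 189 mm) begins 69 mm behind the grasp point.
Start: joints at [66.921, 26.786, -0.665, 91.828, 0.344, 61.387, -3.226], TCP at [0.229, -0.608, 0.233] pointing down, gripper open.
Joint ranges: [-144.91, 144.91], [-17.63, 115.5], [-89.93, 88.59], [15.96, 139.68], [-74.01, 254.01], [8.47, 105.57], [-167.45, 167.45]. Speed limits (degrees/s): [147.25, 147.25, 180, 180, 180, 180, 180].

## Interface

Orientations are given as [roll, pitch, yaw] about the fixed x, y, z axes, in that order (R = Rz(yaw) Ry(pitch) Rx(roll)).
In Python, from rig import arm, eoat, kinematics, readout, imaging, close_job gives the robot as it stands. Calls block until the motion is done:
- arm.move_to(position, orientation): joint-space move of the TCP to a pose.
- arm.move_linear(position, rotation=None, vel=0.15, stop_force=None): straight line of the TCP; rotation=None keeps the orientation; vel is the mean speed in m/s. With stop_force (N) it stops when the force on the tool has changed by that much, and returns True; else False.
- arm.movej(angles): joint-space move.
- eoat.ungrasp() and eoat.close(): open the fingers fully, or close them until they stop; the grip force is fixed at half the most.
- arm.dwell(seconds).
- kinematics.inverse_kinematics(position, orientation): joint angles nearest the present ones, or None.
- readout.read_state(): the state.
- imaging.capture(name): name is "scene" or "top" or "wrist"; returns a dict with "img" (400x640x3 uint8, blue, green, red), "K" (3x3 intrinsics, pixels), "distortion" ([k1, k2, p1, p2, k3] as OpenCV has them; the pictures are not rectified), "origin" and "attitude" of the camera in the world; the wrist camera has in their place "T_tool_cam" (4x4, takes a point from camera to tool coordinates, whose origin is the TCP and whose axes are the tool frame's). Camera axes: x right, y up, looking along -z (the intrinsics and any distortion apply to the point x, -y, -z); pixel columns grow to the right and rows downward; lengths in m; the calibration is good to about 2 mm. A picture is of the moment at which its call begins: read the wrist's pose just before it. There is no depth.
A pose or a line that the arm cannot do raises arm.PlanningError and nothing moves.
- close_job(): hands the job in, once; it reports no verdict.
The state is a dict: "clock": time; "joint_positions": joint angles; "joint_velocities": joint speeds; "effort": joint torques, N m; "eef_pos": TCP position; "eef_rot": TCP orientation; "ft_force": force on the tool from outside, world axes, zero at the start; "torque": the same for the moment, N m; "width": finger opening in m.
Only numpy, scipy, OpenCV 4.12 (cv2) and the standard library are available. Lean on these libraries where they do the work, as an engineer would, in place of code of your own. Each camera call takes 0.05 s, during which the arm holds its last target. There are 200 camera calls.

## Task

Stack the two loose round black disc cases squarely on top of the one already standing in the banding jig and let go of them. Then turn the jig's bar knob clockwise, feeling the clicks, to the third stop from home and no further (a fourth click would dent the cases), so that the sprung pad presses the column against the posts. Finish still gripping the knob at the third stop while I tape the bundle, because the pad pushes it back if you let go; leave the other things on the bench where they are.

Things in the scene. Friction and masses are not known exactly. Their poses are not given: they have to be found in the camera images.
- jig: Banding jig fixed to the bench: grey plate 100 x 264 x 14 mm (x, y, z), origin under its centre at bench level, within 0.3 rad of square to the bench (its y along world y). Cradle at its +y end, index housing (74 x 88 mm, top z = 36 mm) with the knob at its -y end. Behind the column stand two 12 mm posts, tops z = 72 mm, at x = -24 and +24, y = +101 mm.
- cradle_seat (a point): Point near the column's axis, the place to aim at, at the top of the two seat bars (jig x = 0, y = +68 mm, z = 22 mm). A case centred here stands 3 mm clear of the posts and 7 mm clear of the open pad; room for fingers is at the column's jig -x and +x sides.
- knob_center (a point): Point on the knob's vertical axis (jig x = 0, y = -80 mm, z = 66 mm) at a good height for the TCP: the bar reaches from z = 43 to 76 mm, and nothing within 85 mm of its axis is higher than z = 45 mm.
- knob_grip: Black bar of the knob, the part to grip: 16 mm wide (its x), 50 mm long (its y), white line on the half towards its +y. Origin on the knob's axis at bench level; turns with the knob. At home its +y lies 72 degrees anticlockwise (from above) from the jig's +y; at the third stop it points along the jig's +y, to the column.
- index_knob (a joint): Knob angle, rad: 0 at home, grows clockwise from above. Stops click every 0.419 rad (24 degrees): third at 1.257, end of travel 1.84. Each click takes about 0.15 N m and moves the jaw 5 mm to the column. It stays at stops 1 and 2 if let go; at 3 the sprung pad presses the column with about 18 N and would push the knob back (0.2 N m) to stop 2.
- clamp_pad: Rubber-faced upright pad on two springs before the jaw, 40 mm wide (jig x), at z = 24 to 70 mm; axes as the jig's; origin at bench level, 29 mm behind its face (the jig's own origin while open). It pushes the cases to jig +y and lines them up against the posts.
- case_base: Round closed black plastic case for cutting discs, 64 mm diameter, 18 mm high, 60 g, already standing on the seat bars in the jig; origin at the centre of its underside.
- case_a: Loose round black disc case, the same as the others (64 mm diameter, 18 mm high), lying flat on the bench beside the jig; origin at the centre of its underside. It may lie on either side.
- case_b: The other loose round black disc case, the same in all; origin at the centre of its underside. Either case may go on first.
- tape_roll: Bystander: cream masking tape roll, 70 mm diameter, 24 mm high, lying in front of the jig; origin at the centre of its underside. Leave it.
- carton: Bystander: closed brown carton 50 x 90 x 60 mm (its x, y, z); origin at the centre of its underside. Leave it.
- jar: Bystander: white plastic jar with a red screw cap, 58 mm diameter, 72 mm high, standing in front of the jig; origin at the centre of its underside. Leave it.
Mind the look-alikes: they are no part of the job. What is shaped like the case_a but blue, orange or red is not meant.

How it is judged (in metres and radians):
On the way, in this order (a step that is already met when the one before it is completed fails the run):
1. one loose case stands flat on the case in the cradle, let go (((z of case_a in the frame of jig between 0.037 and 0.043 m and angle between case_a's own z axis and vertical below 0.06 rad and horizontal distance between case_a and case_base below 0.01 m and contact force between the fingers and case_a below 0.1 N) or (z of case_b in the frame of jig between 0.037 and 0.043 m and angle between case_b's own z axis and vertical below 0.06 rad and horizontal distance between case_b and case_base below 0.01 m and contact force between the fingers and case_b below 0.1 N))), for 0.2 s.
2. both loose cases stand on the column, let go, with the clamp still open (knob before its first click) (((z of case_a in the frame of jig between 0.037 and 0.043 m and angle between each of case_a, case_b's own z axis and vertical below 0.06 rad and z of case_b in the frame of jig between 0.055 and 0.061 m and horizontal distance between each of case_a, case_b and case_base below 0.01 m and contact force between the fingers and case_a below 0.1 N and contact force between the fingers and case_b below 0.1 N) or (z of case_b in the frame of jig between 0.037 and 0.043 m and angle between each of case_b, case_a's own z axis and vertical below 0.06 rad and z of case_a in the frame of jig between 0.055 and 0.061 m and horizontal distance between each of case_b, case_a and case_base below 0.01 m and contact force between the fingers and case_b below 0.1 N and contact force between the fingers and case_a below 0.1 N)) and value of joint index_knob below 0.25 rad), for 0.2 s.
At the end, for the whole second after the job is handed in: Knob at rest at the third stop (1.257 rad, within 0.14), gripped with over 2 N; three cases flat in one column in the cradle, centres within 5 mm of the lowest, which is within 8 mm of the cradle point; fingers off the cases; pad pressing the column (over 2 N) (value of joint index_knob between 1.11664 and 1.39664 rad and velocity of joint index_knob between -0.1 and 0.1 rad/s and contact force between the fingers and knob_grip above 2 N and ((z of case_a in the frame of jig between 0.037 and 0.043 m and angle between each of case_a, case_b's own z axis and vertical below 0.06 rad and z of case_b in the frame of jig between 0.055 and 0.061 m and horizontal distance between each of case_a, case_b and case_base below 0.005 m and contact force between the fingers and case_a below 0.1 N and contact force between the fingers and case_b below 0.1 N) or (z of case_b in the frame of jig between 0.037 and 0.043 m and angle between each of case_b, case_a's own z axis and vertical below 0.06 rad and z of case_a in the frame of jig between 0.055 and 0.061 m and horizontal distance between each of case_b, case_a and case_base below 0.005 m and contact force between the fingers and case_b below 0.1 N and contact force between the fingers and case_a below 0.1 N)) and horizontal distance between case_base and cradle_seat below 0.008 m and z of case_base in the frame of jig between 0.019 and 0.025 m and angle between case_base's own z axis and vertical below 0.06 rad and (contact force between clamp_pad and case_a above 2 N or contact force between clamp_pad and case_b above 2 N or contact force between clamp_pad and case_base above 2 N)); the arm keeps its last pose, push and grip.
It fails at once if the knob is turned towards the fourth click (over 1.48 rad) (value of joint index_knob above 1.48 rad).
It fails at once if bystander carton moved over 15 mm (distance of carton from where it was at the start of the episode above 0.015 m).
It fails at once if bystander jar moved over 15 mm (distance of jar from where it was at the start of the episode above 0.015 m).
It also fails if it takes over 59 s, if anything falls off the work surface, if the arm or the gripper's body presses on something with over 40 N, if the wrist force passes 120 N, or if a joint passes its speed limit or range.

## Working session

There is one attempt and no reset: what is moved stays moved. The work goes in short steps, each a Python script; the robot and the scene stay as the last script left them, time stands still between calls to the robot, and variables do not carry over. Pictures are saved under pics/ and viewed, about 8 in all and at most 12, crops included, and the job is handed in when it is done.

```bash
ls; mkdir -p pics; python3 - <<'E'
from rig import imaging, readout
import cv2,json,pickle
d={}
for n in ("scene","top"):
    c=imaging.capture(n); d[n]=c; cv2.imwrite(f"pics/{n}0.png",c["img"])
    print(n,c["K"],c["distortion"],c["origin"],c["attitude"])
pickle.dump(d,open("d0.pkl","wb"))
print(readout.read_state())
E
```

```text
pics
scene [[411.17308307   0.         313.89113723]
 [  0.         411.17308307 198.53047627]
 [  0.           0.           1.        ]] [-0.08415208  0.          0.          0.          0.        ] [-0.03631141  0.64882337  0.61494512] [  55.80623155   -0.97245738 -139.90831283]
top [[409.15975881   0.         319.39121773]
 [  0.         409.15975881 204.50517319]
 [  0.           0.           1.        ]] [-0.02600352  0.          0.          0.          0.        ] [0.41752657 0.05111348 1.01372401] [  4.18981937  -0.81653903 -89.44538067]
{'clock': 0.1, 'joint_positions': array([66.92170082, 26.83205507, -0.66432732, 91.87420264,  0.34396181,
       61.387619  , -3.22571815]), 'joint_velocities': array([ 0.01261116, -0.10192242, -0.02545879, -0.29671495, -0.03978648,
        0.10159212, -0.01847927]), 'effort': array([ 1.23117934e-03, -5.21641695e+01, -1.23518659e-02, -2.44363475e+01,
       -5.67903416e-02,  1.41329889e-02,  4.59843500e-05]), 'eef_pos': array([ 0.22861239, -0.6079459 ,  0.23243353]), 'eef_rot': array([ 1.79992997e+02,  9.16469393e-02, -6.93894166e+01]), 'ft_force': array([-0.34954801, -0.06520146,  0.19990922]), 'torque': array([ 0.05987507,  0.03833787, -0.05201403]), 'width': 0.09156628417829742}
```

View pics/top0.png

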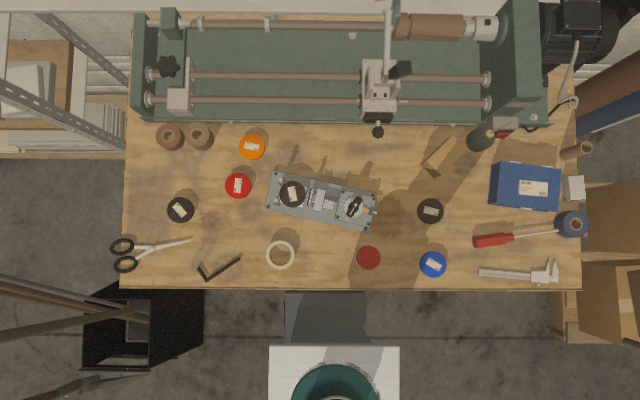

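View pics/scene0.png

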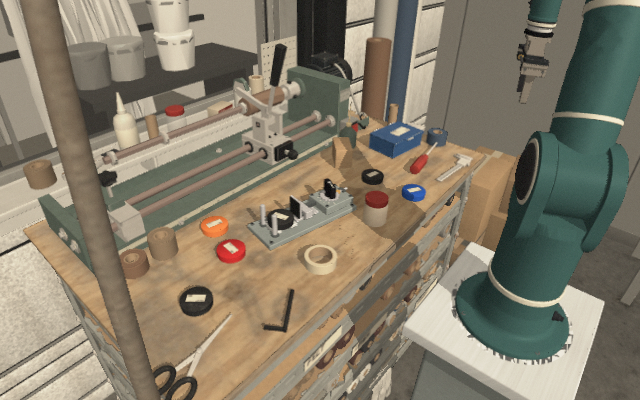

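Top view: the black cases are at (180,210) and (430,211), and the jig is centred near (320,200) with its column at (292,194) and knob at (354,206). The jar cap is at (368,258), the tape at (280,254) and the carton at (437,155). The scene view agrees. Next I'll localise these and set up the helpers.

```bash
cat > h.py <<'E'
import numpy as np, cv2
from scipy.spatial.transform import Rotation as Ro
from rig import arm, eoat, kinematics, readout, imaging, close_job
def pose(cap, st=None):
    if "origin" in cap: return np.array(cap["origin"]), Ro.from_euler("xyz",cap["attitude"],degrees=True).as_matrix()
    R=Ro.from_euler("xyz",st["eef_rot"],degrees=True).as_matrix(); T=np.array(cap["T_tool_cam"])
    return np.array(st["eef_pos"])+R@T[:3,3], R@T[:3,:3]
def cast(cap,px,z,st=None):
    """pixels (N,2) -> world points on the plane at height z"""
    o,R=pose(cap,st)
    n=cv2.undistortPoints(np.float64(px).reshape(-1,1,2),np.array(cap["K"]),np.array(cap["distortion"])).reshape(-1,2)
    d=np.c_[n[:,0],-n[:,1],-np.ones(len(n))]@R.T
    return o+d*((z-o[2])/d[:,2])[:,None]
def blob(cap,near,thr=60,r=60,close=0):
    """dark blob nearest to a pixel: contour"""
    m=(cap["img"].max(2)<thr).astype(np.uint8)
    if close: m=cv2.morphologyEx(m,cv2.MORPH_CLOSE,np.ones((close,close)))
    c=[k for k in cv2.findContours(m,cv2.RETR_EXTERNAL,cv2.CHAIN_APPROX_NONE)[0] if cv2.contourArea(k)>30]
    return max(c,key=lambda k:cv2.pointPolygonTest(k,tuple(map(float,near)),True))
def wrist(name=None):
    st=readout.read_state(); c=imaging.capture("wrist")
    if name: cv2.imwrite("pics/%s.png"%name,c["img"])
    return c,st
def down(yaw): return [180,0,yaw]
E
python3 - <<'E'
from h import *
import pickle
d=pickle.load(open("d0.pkl","rb")); t=d["top"]
for n in [(180,210),(430,211)]:
    k=blob(t,n); (c,r)=cv2.minEnclosingCircle(k); print(n,c,r,cv2.contourArea(k),cast(t,[c],.018))
print("col",cast(t,[(292,194)],.04),"knob",cast(t,[(354,206)],.066))
P=cast(t,[(272,170),(378,190),(372,232),(265,207)],.014);print(P, P.mean(0))
print("cap",cast(t,[(368,258)],.072),"tape",cast(t,[(280,254)],.024), "carton",cast(t,[(437,155)],.06))
c,s=wrist(); print(c["T_tool_cam"],c["K"],c["distortion"])
for x in [(.42,.03,.35)]:
  for y in (-103,-13,77,167): print(y,kinematics.inverse_kinematics(x,down(y)))
E
```

```text
(180, 210) (121.5, 246.0) 11.884963989257812 271.0 [[0.38474089 0.51581025 0.018     ]]
(430, 211) (378.0, 120.5) 12.010512351989746 46.5 [[ 0.70163818 -0.10610478  0.018     ]]
col [[0.51345741 0.10360995 0.04      ]] knob [[ 0.48446629 -0.04223527  0.066     ]]
[[ 0.57484984  0.15511074  0.014     ]
 [ 0.52827335 -0.10643768  0.014     ]
 [ 0.42491099 -0.09165653  0.014     ]
 [ 0.48336121  0.17053764  0.014     ]] [0.50284885 0.03188854 0.014     ]
cap [[ 0.36491995 -0.0742367   0.072     ]] tape [[0.36992943 0.13119951 0.024     ]] carton [[ 0.60837046 -0.23990641  0.06      ]]
[[ 9.99999975e-01 -1.83075025e-04 -1.24694878e-04  3.41935131e-04]
 [-2.08270015e-04 -9.68793160e-01 -2.47870471e-01 -6.99608637e-02]
 [-7.54246517e-05  2.47870491e-01 -9.68793174e-01 -1.50602756e-01]
 [ 0.00000000e+00  0.00000000e+00  0.00000000e+00  1.00000000e+00]] [[327.5210176    0.         319.19858413]
 [  0.         327.5210176  200.24752866]
 [  0.           0.           1.        ]] [-0.02827191  0.          0.          0.          0.        ]
-103 [  31.40428048   -0.57625732  -38.86918571  110.94473389   -0.38606187
   69.50436152 -110.32831334]
-13 [ 37.46392969  -0.27794464 -44.79614149 110.69404149  -0.20907148
  69.50331896 -20.25866741]
77 [ 47.96324281   0.30985042 -55.13247926 110.31529139   0.27139874
  69.50778268  69.73614459]
167 [-73.04768237 -11.91281277  58.10683209 115.62590963  10.67921803
  71.04378693 147.99144656]
```

```bash
python3 - <<'E'
from h import *
import pickle
t=pickle.load(open("d0.pkl","rb"))["top"]
print(cast(t,[(180,210),(430,211)],.018))
arm.move_to([.47,-.05,.27],down(-11)); arm.dwell(.3)
c,s=wrist("w1"); pickle.dump((c,s),open("w1.pkl","wb")); print(s["clock"],s["eef_pos"],s["eef_rot"],s["joint_positions"])
E
```

```text
[[ 0.47356658  0.37672435  0.018     ]
 [ 0.4775547  -0.23371331  0.018     ]]
2.6333 [ 0.47001131 -0.05031275  0.26992958] [-1.79995717e+02  8.87586811e-03 -1.10378918e+01] [ 32.99357165  10.27250591 -34.14725147 111.70745047   6.63469867
  59.93741172 -15.09834305]
```

View pics/w1.png

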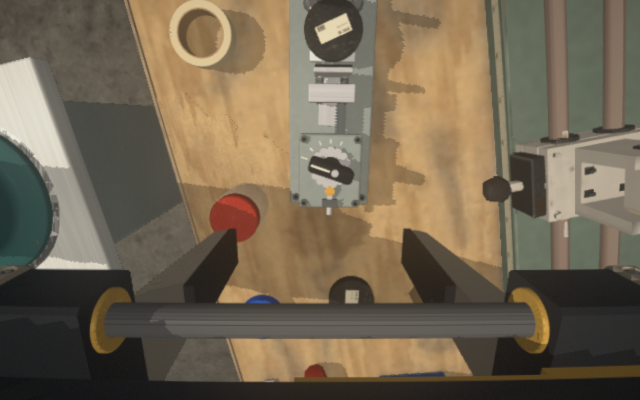

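Wrist view: the column top is at (332,30), the knob bar at (331,169) with its line to the left, and case_b at (352,293), partly behind the gripper. The jar cap is at (235,217). Next I'll fit the plate edges, knob and case.

```bash
cat >> h.py <<'E'
def fit_circle(P):
    """robust circle of fixed radius .032 through world xy points"""
    from scipy.optimize import least_squares
    r=least_squares(lambda c:np.hypot(*(P[:,:2]-c).T)-.032,P[:,:2].mean(0),loss="soft_l1",f_scale=.001)
    return r.x, np.sqrt(np.median(r.fun**2))
E
python3 - <<'E'
from h import *
import pickle
c,s=pickle.load(open("w1.pkl","rb")); im=c["img"]
S=cv2.cvtColor(im,cv2.COLOR_BGR2HSV)[...,1]; V=im.max(2)
for y in (100,150): print(y,S[y,275:300],S[y,360:390:1])
print("V case",V[40,295:375:4],V[285,320:385:4]); print("V knob",V[150:190:3,322])
m=((S<70)).astype(np.uint8)
L=[];Rr=[]
for y in range(5,195,5):
    seg=np.where(S[y,250:400]<60)[0]+250
    L.append((seg[0],y));Rr.append((seg[-1],y))
for E_ in (L,Rr):
    w=cast(c,E_,.014,s); vx,vy,x0,y0=cv2.fitLine(np.float32(w[:,:2]),cv2.DIST_HUBER,0,.001,.001).ravel()
    print("edge yaw",np.degrees(np.arctan2(-vx,vy))%180, "pt",x0,y0, np.array(E_)[::6,0])
k=blob(c,(326,169),thr=45); k=k if True else 0
print("knob",cv2.contourArea(k),cv2.boundingRect(k)); w=cast(c,k[:,0],.076,s)[:,:2]
print(cv2.minAreaRect(np.float32(w*1000)))
E
```

```text
100 [112 111 109 110 108 108 110 111 111 112 110 109 108 103  77  31  23  23
  24  23  24  24  25  25  24] [ 23  23  23  23  23  21  23  25  25  25  26  30  56  88  90  90  90  88
  88  89  91  92  94  98  96  97  99  99 100 100]
150 [116 117 114 114 116 117 116 117 117 116 117 120 119 116  91  33  27  26
  26  25  26  26  25  25  24] [ 24  26  24  25  25  23  27  25  28  55  97 108 107 106 105 104 105 105
 104 107 107 109 109 111 111 110 111 110 110 110]
V case [149 149 149  73  70  71 150 229 220  92  70  69  68  65  68  66  66 117
 117 115] [128 134 134  87  50  55  58  58  58  59  57  57  66 145 148 139 140]
V knob [201 201 160  62  60  67 187  88  64 192 199 194 161 154]
edge yaw 168.21588 pt 0.45667544 0.06086306 [289 289 290 290 290 290 290]
edge yaw 168.05898 pt 0.54882395 0.025352018 [376 374 373 372 370 368 367]
knob 1571.5 (184, 249, 51, 54)
((322.10650634765625, -135.25552368164062), (82.99929809570312, 40.487606048583984), 49.145294189453125)
```

```bash
python3 - <<'E'
from h import *
import pickle
Y=-11.9
def look(xy,z,name,Y=Y):
    ty=np.array([np.sin(np.radians(Y)),-np.cos(np.radians(Y))])
    arm.move_to(list(np.array(xy)+.07*ty)+[z],down(Y)); arm.dwell(.25)
    c,s=wrist(name); pickle.dump((c,s),open(name+".pkl","wb")); print(name,s["clock"],s["eef_pos"],s["eef_rot"]); return c,s
c,s=look((.513,.104),.2,"wjig")
c2,s2=look((.478,-.233),.15,"wb")
cv2.imwrite("pics/both.png",np.hstack([c["img"][:330,160:500],c2["img"][:330,160:500]]))
E
```

```text
wjig 3.4667 [0.49901605 0.03420836 0.20082065] [ 1.79972907e+02 -9.99930486e-02 -1.20249960e+01]
wb 5.0583 [ 0.46417325 -0.30046724  0.15026554] [-1.79998488e+02 -2.25062746e-02 -1.17871183e+01]
```

View pics/both.png

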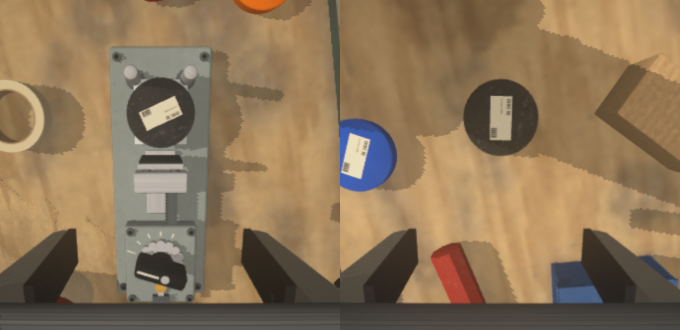

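Left: the column is at full-frame pixel (321,112) and the knob at (321,270), with the pad open. Right: case_b is at (321,117), with the carton's near corner at about (416,105).

```bash
cat > fit.py <<'E'
from h import *
import pickle
def case(c,s,near,z,thr=85):
    k=blob(c,near,thr)[:,0]; w=cast(c,k,z,s)
    e=cv2.minEnclosingCircle(k); p,r=fit_circle(w); return p,r,e
if __name__=="__main__":
    Y=np.radians(-11.9); 
    c,s=pickle.load(open("wjig.pkl","rb")); im=c["img"]; S=cv2.cvtColor(im,cv2.COLOR_BGR2HSV)[...,1]
    print("base",case(c,s,(321,112),.040))
    L=[];R=[]
    for y in range(60,290,5):
        seg=np.where(S[y,260:380]<50)[0]+260; L.append((seg[0],y)); R.append((seg[-1],y))
    for E_ in (L,R):
        w=cast(c,E_,.014,s); vx,vy,x0,y0=cv2.fitLine(np.float32(w[:,:2]),cv2.DIST_HUBER,0,.001,.001).ravel()
        a=np.arctan2(vx,vy); print("yaw",-np.degrees(a) if abs(a)<1.57 else 180-np.degrees(a),"n.",x0*np.cos(Y)+y0*np.sin(Y),np.array(E_)[::9,0])
    print("plate end",[ (y,int(S[y,290])) for y in range(40,56,2)])
    k=blob(c,(318,272),85)[:,0]; w=cast(c,k,.076,s)[:,:2]; r=cv2.minAreaRect(np.float32(w*1000)); print("knob",r, cv2.boundingRect(k), "line/yaw deg")
    h=cast(c,[(283,47),(370,47)],.014,s); print("end corners",h)
    print("posts tops",cast(c,[(291,72),(350,72)],.072,s))
    c,s=pickle.load(open("wb.pkl","rb")); print("b",case(c,s,(345,117),.018),"carton corner",cast(c,[(416,105)],.06,s))
E
python3 fit.py
```

```text
base (array([0.51612023, 0.10474753]), np.float64(0.0013667190212200316), ((320.0, 112.0), 34.92859649658203))
yaw -11.87467 n. 0.4347121500711452 [269 271 273 274 276 278]
yaw -11.942378 n. 0.5316293598606182 [370 369 368 366 364 362]
plate end [(40, 106), (42, 105), (44, 107), (46, 80), (48, 25), (50, 26), (52, 25), (54, 25)]
knob ((488.84442138671875, -31.1724796295166), (31.744314193725586, 49.97257995605469), 58.939178466796875) (295, 252, 52, 38) line/yaw deg
end corners [[0.49408903 0.17233293 0.014     ]
 [0.57540574 0.15511344 0.014     ]]
posts tops [[0.49940419 0.14071618 0.072     ]
 [0.5457844  0.1308643  0.072     ]]
b (array([ 0.47973272, -0.23386593]), np.float64(0.0014353809631573074), ((320.4737854003906, 116.73719024658203), 37.768131256103516)) carton corner [[ 0.54793298 -0.23867167  0.06      ]]
```

```bash
cat >> h.py <<'E'
YJ=-11.9
BASE=np.array([.5161,.1047])
def pick(xy,yaw):
    arm.move_to([*xy,.10],down(yaw)); arm.move_linear([*xy,.021],vel=.12); eoat.close()
    w=readout.read_state()["width"]; print("width",w); assert .055<w<.07
    arm.move_linear([*xy,.17],vel=.25)
def place(xy,zc):
    """zc: height of the surface to stand on"""
    arm.move_to([*xy,.17],down(YJ)); arm.move_linear([*xy,zc+.026],vel=.15); arm.dwell(.2)
    print("touch",arm.move_linear([*xy,zc+.018],vel=.02,stop_force=4)); s=readout.read_state()
    print(s["eef_pos"],s["eef_rot"],s["ft_force"],s["width"])
    return s
E
python3 - <<'E'
from h import *
pick((.4797,-.2339),-57); s=place(BASE,.040); print(s["clock"])
E
```

```text
width 0.06302005446940184
touch True
[0.51659544 0.1047112  0.06111907] [-1.79992553e+02 -6.67807003e-02 -1.18992662e+01] [0.28453914 0.55921206 2.88802154] 0.062488661226590365
10.7
```

```bash
python3 - <<'E'
from h import *
import pickle
eoat.ungrasp(); arm.move_linear([*BASE,.17],vel=.2)
ty=np.array([np.sin(np.radians(YJ)),-np.cos(np.radians(YJ))])
def look(xy,z,name):
    arm.move_to(list(np.array(xy)+.07*ty)+[z],down(YJ)); arm.dwell(.25)
    c,s=wrist(name); pickle.dump((c,s),open(name+".pkl","wb")); print(name,s["clock"]); return c,s
from fit import case
c,s=look(BASE,.2,"wcol1"); print(case(c,s,(321,112),.058))
c2,s2=look((.4736,.3767),.15,"wa"); print(case(c2,s2,(345,117),.018))
cv2.imwrite("pics/both2.png",np.hstack([c["img"][:330,160:500],c2["img"][:330,160:500]]))
E
```

```text
wcol1 12.6417
(array([0.51763998, 0.10431934]), np.float64(0.0012350903479476129), ((324.26922607421875, 113.88461303710938), 40.740474700927734))
wa 14.025
(array([0.47619057, 0.37975622]), np.float64(0.001410229275923755), ((318.9881591796875, 109.28205108642578), 38.333744049072266))
```

View pics/both2.png

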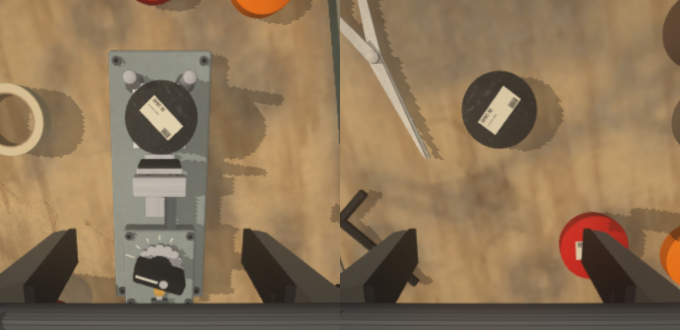

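The first case stands squarely, about 1.5 mm off the base by measurement. Case_a is at full-frame pixel (319,109) with free space around it.

```bash
python3 - <<'E'
from h import *
import pickle
from fit import case
pick((.4762,.3798),YJ); s=place((.5165,.1045),.058); print(s["clock"])
assert abs(s["eef_pos"][2]-.079)<.004
eoat.ungrasp(); arm.move_linear([.5165,.1045,.17],vel=.2)
ty=np.array([np.sin(np.radians(YJ)),-np.cos(np.radians(YJ))])
# view with the knob near the nadir
K=np.array([.4854,-.0405]); arm.move_to(list(K+.07*ty)+[.2],down(YJ)); arm.dwell(.25)
c,s=wrist("wk"); pickle.dump((c,s),open("wk.pkl","wb")); print(s["clock"]); cv2.imwrite("pics/wkc.png",cv2.resize(c["img"][:200,220:420],None,fx=3,fy=3))
E
```

```text
width 0.06292606657010587
touch True
[0.51706332 0.1044212  0.07909428] [ 1.79994693e+02 -7.75882548e-02 -1.19131033e+01] [-0.38782644 -0.24089985  5.61951599] 0.06260814086199805
18.9667
21.3
```

View pics/wkc.png

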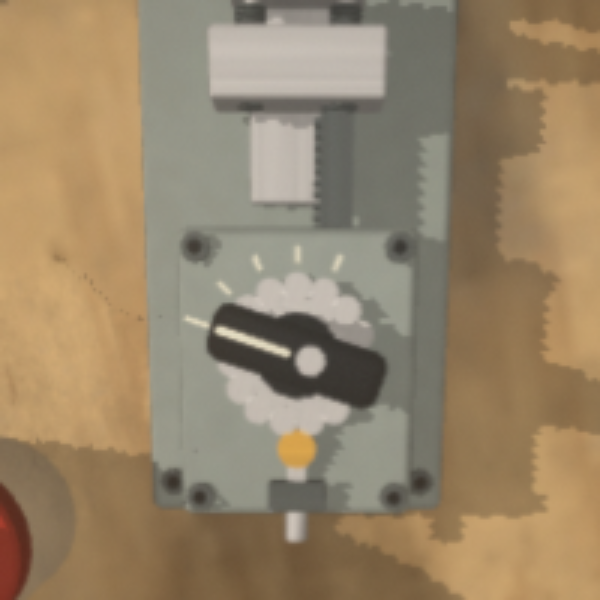

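The knob bar is centred at crop (297,355), which is full-frame (319,118). It is at home with its line on the first tick. Next I'll grip it and turn in small steps, logging torque.

```bash
cat > turn.py <<'E'
from h import *
def turn(K,yaws,z=.066):
    for y in yaws:
        q=kinematics.inverse_kinematics([*K,z],down(y)); assert q is not None
        arm.movej(q); s=readout.read_state()
        print("cmd %.1f yaw %.2f Tz %.3f F %s pos %s w %.4f t %.1f"%(y,s["eef_rot"][2],s["torque"][2],np.round(s["ft_force"],1),np.round(s["eef_pos"]*1e3,1),s["width"],s["clock"]))
E
python3 - <<'E'
from turn import *
import pickle
c,s=pickle.load(open("wk.pkl","rb"))
k=blob(c,(305,115),90)[:,0]; w=cast(c,k,.076,s)[:,:2]; r=cv2.minAreaRect(np.float32(w*1000)); print("bar",r,cv2.boundingRect(k))
K=np.array(r[0])/1000; print("hand",cast(c,[(319,118.3)],.076,s),"jig estimate .4854,-.0405; bar yaw",)
l=cast(c,[(220+215/3,330/3),(220+290/3,353/3)],.076,s); d=l[0]-l[1]; print("line yaw (y-axis)",np.degrees(np.arctan2(-d[0],d[1])),"expected",YJ+72)
for y in (60.1,24,-12,-16): print(y,kinematics.inverse_kinematics([.4854,-.0405,.066],down(y)))
E
```

```text
bar ((485.28961181640625, -40.7298583984375), (21.363582611083984, 48.67344665527344), 60.48955535888672) (289, 101, 60, 35)
hand [[ 0.48561138 -0.04092219  0.076     ]] jig estimate .4854,-.0405; bar yaw
line yaw (y-axis) 61.60258241093174 expected 60.1
60.1 [ 36.65209298  34.64944831 -44.28935837 118.72693591  37.05587309
  41.21126773  28.40720415]
24 [ 32.54068672  32.57549336 -38.8469661  118.95698419  32.2949323
  39.20481046  -3.71719936]
-12 [ 28.27352041  30.85858007 -33.37715177 119.20578951  27.57643999
  37.55733031 -35.70711831]
-16 [ 27.78170941  30.68444178 -32.75577536 119.23506485  27.04471218
  37.3908843  -39.25120808]
```

```bash
python3 - <<'E'
from turn import *
K=(.4854,-.0408); y0=60.1
arm.move_to([*K,.13],down(y0)); arm.move_linear([*K,.066],vel=.1); eoat.close()
s=readout.read_state(); print("grip",s["width"],s["torque"],s["ft_force"],s["clock"])
turn(K,[y0-a for a in range(0,51,3)])
E
```

```text
grip 0.015995975066464954 [-0.14574984 -0.07586784  0.02389212] [-0.03639987  0.13333507  0.24560983] 24.1167
cmd 60.1 yaw 60.09 Tz 0.039 F [-0.3 -1.1  0. ] pos [485.3 -41.   66. ] w 0.0156 t 24.4
cmd 57.1 yaw 57.18 Tz 0.121 F [-0.6 -0.9  0.2] pos [485.3 -41.   66. ] w 0.0160 t 24.6
cmd 54.1 yaw 54.23 Tz 0.161 F [-0.3 -2.2  0.8] pos [485.3 -41.   66. ] w 0.0157 t 24.9
cmd 51.1 yaw 51.23 Tz 0.127 F [-0.6 -1.8  0.9] pos [485.3 -41.   66. ] w 0.0158 t 25.1
cmd 48.1 yaw 48.22 Tz -0.034 F [-1.4 -2.9  2.5] pos [485.2 -41.1  66. ] w 0.0158 t 25.4
cmd 45.1 yaw 45.24 Tz 0.029 F [-1.6 -2.9  2.8] pos [485.2 -41.1  66. ] w 0.0157 t 25.6
cmd 42.1 yaw 42.23 Tz -0.060 F [-2.1 -3.9  3. ] pos [485.2 -41.1  66. ] w 0.0155 t 25.9
cmd 39.1 yaw 39.22 Tz -0.146 F [-2.8 -3.4  2.8] pos [485.2 -41.1  66. ] w 0.0159 t 26.1
cmd 36.1 yaw 36.22 Tz -0.046 F [-3.6 -3.8  3.5] pos [485.1 -41.1  65.9] w 0.0159 t 26.4
cmd 33.1 yaw 33.25 Tz 0.161 F [-3.5 -3.9  4.4] pos [485.2 -41.1  66. ] w 0.0155 t 26.6
cmd 30.1 yaw 30.24 Tz -0.036 F [-3.5 -3.7  5.2] pos [485.1 -41.1  66. ] w 0.0159 t 26.9
cmd 27.1 yaw 27.23 Tz 0.037 F [-3.5 -4.3  3.5] pos [485.1 -41.2  65.9] w 0.0158 t 27.1
cmd 24.1 yaw 24.21 Tz -0.064 F [-3.7 -3.1  4.4] pos [485.  -41.1  66. ] w 0.0156 t 27.4
cmd 21.1 yaw 21.22 Tz -0.030 F [-3.5 -4.4  5. ] pos [485.  -41.2  66. ] w 0.0157 t 27.6
cmd 18.1 yaw 18.23 Tz 0.003 F [-4.  -3.7  5. ] pos [485.  -41.2  66. ] w 0.0154 t 27.9
cmd 15.1 yaw 15.21 Tz -0.040 F [-3.8 -4.2  5.3] pos [484.9 -41.2  66. ] w 0.0156 t 28.1
cmd 12.1 yaw 12.23 Tz -0.004 F [-3.7 -3.4  3.9] pos [484.9 -41.2  65.9] w 0.0159 t 28.4
```

```bash
python3 - <<'E'
from turn import *
import pickle
K=(.4854,-.0408); y0=60.1
turn(K,[y0-a for a in range(50,73,2)])
arm.dwell(.3); s=readout.read_state(); print(s["torque"],s["ft_force"],s["eef_rot"])
c,s=wrist("wend"); pickle.dump((c,s),open("wend.pkl","wb"))
t=imaging.capture("top"); cv2.imwrite("pics/topend.png",t["img"]); sc=imaging.capture("scene")
a=cv2.resize(t["img"][140:280,220:420],(600,420)); b=cv2.resize(sc["img"][160:260,220:420],(600,300)); 
cv2.imwrite("pics/end1.png",np.vstack([b,cv2.resize(t["img"][155:240,240:410],(600,300))])); 
E
```

```text
cmd 10.1 yaw 10.26 Tz 0.137 F [-3.7 -4.8  4.7] pos [484.9 -41.2  65.9] w 0.0159 t 28.6
cmd 8.1 yaw 8.27 Tz 0.267 F [-3.8 -4.   4.7] pos [484.9 -41.3  66. ] w 0.0157 t 28.9
cmd 6.1 yaw 6.27 Tz 0.214 F [-4.6 -4.5  4.7] pos [484.8 -41.3  65.9] w 0.0158 t 29.1
cmd 4.1 yaw 4.27 Tz 0.140 F [-3.9 -3.8  4.4] pos [484.8 -41.2  65.9] w 0.0159 t 29.4
cmd 2.1 yaw 2.27 Tz 0.072 F [-4.5 -4.7  6.4] pos [484.7 -41.2  65.9] w 0.0156 t 29.6
cmd 0.1 yaw 0.28 Tz 0.081 F [-3.9 -4.4  6.6] pos [484.7 -41.2  65.9] w 0.0159 t 29.9
cmd -1.9 yaw -1.73 Tz 0.199 F [-4.9 -4.8  5.4] pos [484.7 -41.3  66. ] w 0.0159 t 30.1
cmd -3.9 yaw -3.73 Tz 0.168 F [-4.9 -4.1  5.7] pos [484.7 -41.3  66. ] w 0.0159 t 30.4
cmd -5.9 yaw -5.73 Tz 0.175 F [-5.5 -4.8  5.1] pos [484.7 -41.2  66. ] w 0.0157 t 30.6
cmd -7.9 yaw -7.74 Tz 0.110 F [-5.  -3.9  5.2] pos [484.6 -41.2  65.9] w 0.0157 t 30.9
cmd -9.9 yaw -9.73 Tz 0.084 F [-4.4 -3.5  5.7] pos [484.6 -41.2  65.9] w 0.0155 t 31.1
cmd -11.9 yaw -11.72 Tz 0.180 F [-5.6 -4.4  5.3] pos [484.6 -41.2  65.9] w 0.0159 t 31.4
[-1.05715387  0.92009011  0.24540225] [-4.53461879 -4.09930364  6.29642347] [ 1.79918117e+02  7.68436010e-02 -1.17128624e+01]
```

View pics/wend.png

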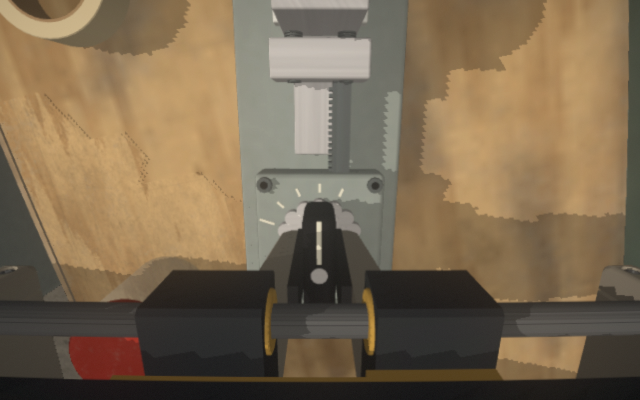

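View pics/end1.png

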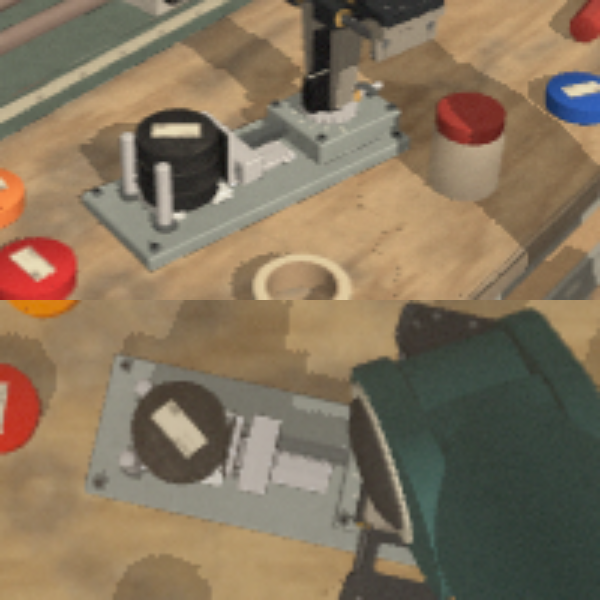

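The bar's white line (319,225–265) points at the third-stop tick (319,188). In the scene view the three cases stand flat against the posts with the pad touching them. The holding torque of about 0.2 N m matches stop 3, so I'll hand in.

```bash
python3 -c "
from h import *
s=readout.read_state(); print(s['clock'],s['eef_rot'],s['width'],s['torque'][2]); close_job()"
```

```text
31.8167 [ 1.79919045e+02  7.61496071e-02 -1.17102238e+01] 0.015785864042633626 0.1564123043800339
the job is handed in; nothing more can be done
```

The job is handed in at 31.8 s: both loose cases are stacked on the one in the jig, and the arm is still gripping the knob at the third stop. I set down case_b first, then case_a, and released each one. I then gripped the bar at home and turned it 72° clockwise in small steps.

**Last checks**
- **Knob:** the grip turned 71.8° clockwise from home, about 1.253 rad against a target of 1.257. The white line points at the third-stop tick. The fingers are closed on the bar at 15.8 mm, and it pushes back with 0.16–0.25 N m, as expected at stop 3.
- **Clicks:** they showed in the torque for the first and third stops. The second was weak in the signal, so I relied on the angle and the picture.
- **Column:** the three cases stand flat against the posts with the pad touching them, seen in the scene and top views. The first case measured about 1.6 mm from the base case. I did not measure the second case's offset after release; it touched down at the expected height and looks square. I could not measure the pad's force directly.
- **Bystanders:** I made no contact with the jar, carton or tape roll. The jar and tape look unmoved in the last scene view; I did not check the carton again at the end.

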